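Load a block into the leaf drill jig and lock it

ROBOT

A 6-joint arm with a two-finger parallel gripper is mounted at the origin on a cart in front of the work surface, level with it; the furniture and walls round the work are solid. World frame = base frame: x ahead of the robot, y to its left, z up, the work surface at z = 0. Lengths are in m, angles in rad, forces in N, time in s.
With the tool pointing down it reaches from about 0.325 to 0.775 m from the base axis. Payload 5.5 kg.
Tool frame: the origin (TCP) lies at the very end of the fingers, on their centre line; the grasp point (between the pads) lies 19 mm behind it; z points along the fingers, y is the line along which they close (so a half turn about z gives the same grasp; the last joint's range is limited). The gripper opens to 88 mm and grips with 3 to 60 N. Pads are 20 mm wide; open, the fingers measure 115 mm over their backs; the gripper's body (75 mm by 178 mm) begins 61 mm behind the grasp point.
Start: joints at [1.163, 0.091, 1.231, -0, 1.82, -0.057], TCP at [0.206, 0.563, 0.184] pointing down, gripper open.
Joint ranges: [-2.87, 2.87], [-0.86, 2.18], [0.17, 2.46], [-1.51, 4.65], [0.06, 2.69], [-2.65, 2.65]. Speed limits (rad/s): [2.57, 2.57, 3.01, 3.14, 3.14, 3.14].

INTERFACE

Orientations are given as a unit quaternion [x, y, z, w].
In Python, from plant import read_state, imaging, ctrl gives the robot as it stands. The module is installed in compiled form; this text tells all that it offers.
- The arm moves only by the tool drive_tool, never from a script. Its argument "series" is a list that holds one entry, the list of rows, each a list of 5 numbers: the shift along the tool's x, y, z in m, then the turn about the tool's z in rad, then the opening, from 0 (shut) to 1 (fully open). A call has 1 to 12 rows; each row shifts and turns the commanded pose from where the row before left it, along the tool's axes as they then stand; what a row does not reach is not made up. A row lasts 1/10 s, in which the tool goes at most 50 mm and 8.59 degrees, less where a joint would pass 70% of its speed; a pose out of reach is approached as far as the arm can. A call is refused whole if a number of a shift passes 0.05 or a number of a turn 0.15, either way. A call with a gripper value outside its range is refused whole. The fingers move at their own pace and stop on an object; the grip force is fixed at half the most. Time passes only in rows, so rows that do not move let the fingers close. It gives the time, the measured TCP pose, the force, the opening and the grip force at its end, in the units of the state.
- read_state(): the state, without advancing time (a new reading comes with each control period).
- imaging.snapshot(name): name is "side" or "top"; returns (picture, depth): 400x640x3 uint8, red, green, blue; 400x640 float32, m along the optical axis (not along the pixel's ray), 0 where there is no reading.
- imaging.calibration(name): a dict with "fx", "fy", "cx", "cy" (pixels), "k1" (the pictures are not rectified: a ray, as slopes to the right and down, at radius r is drawn at 1 + k1 r^2 times it, then the intrinsics apply), "world_to_cam" (4x4, takes a point from world to camera coordinates). Camera axes: x right, y up, looking along -z (the intrinsics and any distortion apply to the point x, -y, -z); pixel columns grow to the right and rows downward; lengths in m; the calibration is good to about 2 mm. A picture is of the moment at which its call begins. calibration takes no time and is no camera call.
- ctrl.hand_in(): hands the job in; it is judged then, once.
Trained networks look in the newest picture that a camera, given by its name, has taken for a name from the list of things; names that differ only in an ending like _2 or _b are one class to them, and where a whole thing is asked for, a point or a joint stands for the part that bears it (a point fixed in the world has none). Each returns a list of dicts, best first, with "conf" (0 to 1); they miss things now and then, are a little off and sometimes report something else, mostly with a low value. They report only what shows in the picture. A call takes as long as a camera call. They do not tell look-alikes from the thing itself.
- imaging.spot_in(label, camera): "position" ([x, y, z] in m, in world coordinates, good to about 4 mm: the middle of the surface that is visible of it).
- imaging.tip_of(label, camera): "position" ([x, y, z] in m, in world coordinates, good to about 4 mm: a listed point, or the origin of a listed thing).
The state is a dict: "t": time; "q": joint angles; "dq": joint speeds; "joint_efforts": joint torques, N m; "tcp_pos": TCP position; "orientation": TCP orientation; "force": force on the tool from outside, world axes, zero at the start; "torque": the same for the moment, N m; "grip_width": finger opening in m; "grip_force": force on a finger pad.
Only numpy, scipy, OpenCV 4.12 (cv2) and the standard library are available. Lean on these libraries where they do the work, as an engineer would, in place of code of your own. Each camera call takes 0.05 s, during which the arm holds its last target. There are 200 camera calls.

TASK

Get the oak block ready for drilling in the jig, only by pushing with the fingertips. Push the block along between the guides until it is fully home against the end stop, push the parked leaf over until it lies flat on the block, then push the red latch round by its pin until it lies across the leaf. Never lift the block, and leave the other things on the bench where they are.

Things in the scene. Friction and masses are not known exactly. Their poses are not given: they have to be found in the camera images.
- jig: Leaf drill jig fixed to the bench: pale wooden board on two bearers, steel guide rails, dark end stop, hinged pale metal leaf, red latch. Origin 28 mm above the bench, at the board's underside, below the centre of a block that is home. Jig x: the way the block is pushed in (roughly to the robot's left); y: roughly to the robot; z up. Board 18 mm thick, x -235 to +95, y -75 to +75 mm.
- mouth (a point): Start of the straight channel: midway between the rails on the board's top, x = -65, y = 0, z = 18 mm in the jig's frame. The channel is 61 mm wide from x = -65 to +47 mm; rails 12 mm thick, 20 mm high above the board. Before x = -65 the rails flare, to 100 mm apart at x = -115.
- stop_face (a point): Middle of the end stop's face at the board's top: x = +47, y = 0, z = 18 mm in the jig's frame. The stop is 88 mm wide and 16 mm thick; its top is at z = 60 mm.
- block: Loose oak block, red-brown, 94 mm long, 56 wide, 50 high, about 0.14 kg. Origin: centre of its underside; own y along its length (roughly along the jig's x), z up. It starts on the jig's board (underside 46 mm above the bench), front end in the flare, 130 to 165 mm short of home, up to 0.1 rad askew. Home: end touching the stop, origin at x = 0 in the jig's frame.
- leaf (a joint): Leaf's hinge, rad: 0 closed (flat on a block that is home), pi/2 upright, more leans back beyond the end stop; stops at 2.1. Starts parked at 1.75 to 2.0. The hinge is stiff: the leaf stays where it is left and never falls by itself; 3 to 4 N at its free edge turns it. While the latch lies across, it bars the leaf.
- leaf_hinge (a point): Middle of the leaf's hinge axis (along the jig's y), at x = +60, y = 0, z = 71 mm in the jig's frame. Knuckles 13 mm thick.
- leaf_edge (a point): Middle of the leaf's free edge, mid thickness: at joint value q at x = 60 - 135 cos q, z = 71 + 135 sin q mm in the jig's frame. The leaf is 6 mm thick, 50 mm wide to 108 mm from the hinge, then a thumb ledge 30 mm wide to 135 mm. A brass drill bush, 24 mm across, stands 10 mm proud of its upper (outer) side 60 mm from the hinge.
- lug (a point): Bottom of the dark lug under the leaf, 111 to 119 mm from the hinge, 11 mm below the leaf's underside. It drops behind the block's outer end with 4 mm to spare; if the block is further than that from home, the lug lands on top of it and the leaf stays about 0.1 rad open.
- latch (a joint): Red latch's pivot about the vertical, rad: 0 locked (arm across the closed leaf, along the jig's -y, against its stop), pi/2 open (arm along the jig's -x). Starts at 1.35 to 1.75, stays where it is left; 1 to 2 N at the pin turns it. Arm 14 mm wide, 55 mm long, from z = 76 to 83 mm in the jig's frame; the closed leaf's top is at z = 74.
- latch_pivot (a point): Latch's pivot axis at the top of its arm: x = -30, y = +56, z = 83 mm in the jig's frame, on a post 16 mm thick.
- latch_pin (a point): Top centre of the upright steel pin on the latch's arm, 10 mm thick, top at z = 106 mm, 47 mm from the pivot: at joint value q it is at x = -30 - 47 sin q, y = 56 - 47 cos q mm in the jig's frame.
- try_square: Try square lying loose to the left of the jig, 116 x 182 x 16 mm; bystander, leave alone. Origin at the centre of its underside.
- awl: Awl with a wooden handle lying loose in front of the jig, 29 x 117 x 30 mm; bystander. Origin at the centre of its underside.
- bolt_tin: Rusty open tin 75 mm wide, 60 mm high, behind the jig; bystander. Origin at the centre of its underside.
- ball_peen: Ball-peen hammer lying loose at the back, 92 x 273 x 30 mm; bystander. Origin at the centre of its underside.
- bolt: Square-head bolt lying loose at the back, 18 x 96 x 18 mm; bystander. Origin at the centre of its underside.
Things that resemble listed ones, but are neither listed nor needed, are in the scene too. What is shaped like the block but purple is not meant.

How it is judged:
On the way, in this order (a step that is already met when the one before it is completed fails the run):
1. the block is home against the end stop, with the leaf still open (x of block in the frame of jig above -0.004 m and value of joint leaf above 0.3 rad), for 0.1 s.
2. the leaf lies flat on the block (value of joint leaf below 0.045 rad), for 0.1 s.
3. the latch lies across the leaf (value of joint latch below 0.3 rad), for 0.1 s.
At the end, for the whole second after the job is handed in: The block is within about 4 mm of the end stop, flat on the jig's board and at rest; the leaf is within 0.045 rad of closed; the latch is within 0.3 rad of straight across the leaf (x of block in the frame of jig between -0.0045 and 0.003 m and z of block in the frame of jig below 0.022 m and angle between block's own z axis and vertical below 0.05 rad and value of joint leaf below 0.045 rad and value of joint latch below 0.3 rad and linear speed of block below 0.01 m/s); the robot touches nothing.
It fails at once if the block is lifted or tipped (z of block in the frame of jig above 0.028 m or angle between block's own z axis and vertical above 0.25 rad).
It fails at once if a bystander is moved by more than 15 mm (distance of any of try_square, awl, bolt_tin, ball_peen, bolt from where it was at the start of the episode above 0.015 m).
It also fails if it takes over 58 s, if anything falls off the work surface, if the arm or the gripper's body presses on something with over 40 N, if the wrist force passes 120 N, or if a joint passes its speed limit or range.

## Working session

There is one attempt and no reset: what is moved stays moved. The work goes in short steps, Python scripts to look and compute and a tool call to move; the robot and the scene stay as the last step left them, time stands still between calls to the robot, and variables do not carry over. Pictures are saved under pics/ and viewed, at most 10 in all, crops included, and the job is handed in when it is done.

Besides the shell and the picture viewer there is one more tool, called by a JSON object that holds its "method" and its "body". drive_tool: Moves the arm, as the interface text tells. Its arguments: {"type":"object","properties":{"series":{"type":"array"}},"required":["series"]}

```bash
mkdir -p pics; cat > h.py <<'E'
import numpy as np, cv2
from plant import read_state, imaging, ctrl
def save(cam,name):
    p,d=imaging.snapshot(cam); cv2.imwrite('pics/'+name+'.png',p[:,:,::-1]); np.savez('/tmp/'+name,p=p,d=d); return p,d
def proj(cam,P):
    c=imaging.calibration(cam); q=(c['world_to_cam']@np.append(P,1))[:3]; s=np.array([q[0],-q[1]])/-q[2]
    s=s*(1+c['k1']*(s@s)); return np.array([c['fx']*s[0]+c['cx'],c['fy']*s[1]+c['cy']])
def unproj(cam,u,v,d):
    c=imaging.calibration(cam); K=np.array([[c['fx'],0,c['cx']],[0,c['fy'],c['cy']],[0,0,1.]])
    s=cv2.undistortPoints(np.array([[[u,v]]],float),K,np.array([c['k1'],0,0,0.]))[0,0]
    return (np.linalg.inv(c['world_to_cam'])@np.array([s[0]*d,-s[1]*d,-d,1]))[:3]
E
python3 - <<'E'
from h import *
for cam in('top','side'):
    save(cam,cam+'0')
    for l in ['jig','mouth','stop_face','block','leaf_hinge','leaf_edge','latch_pivot','latch_pin','try_square','awl','bolt_tin','ball_peen','bolt']:
        r=imaging.tip_of(l,cam)
        print(cam,l,[(np.round(x['position'],3).tolist(),round(x['conf'],2),np.round(proj(cam,x['position'])).tolist()) for x in r[:3]])
s=read_state(); print(s['t'],s['tcp_pos'],s['orientation'])
E
```

```text
top jig [([0.537, 0.113, 0.029], 0.78, [331.0, 212.0])]
top mouth [([0.546, 0.052, 0.049], 0.91, [354.0, 206.0])]
top stop_face [([0.528, 0.19, 0.215], 0.71, [298.0, 201.0]), ([0.535, 0.165, 0.046], 0.57, [311.0, 212.0])]
top block [([0.703, 0.107, 0.004], 0.67, [330.0, 156.0]), ([0.556, -0.021, 0.05], 0.56, [381.0, 201.0]), ([0.359, -0.089, 0.0], 0.56, [409.0, 276.0])]
top leaf_hinge [([0.53, 0.173, 0.101], 0.76, [307.0, 210.0])]
top leaf_edge [([0.499, 0.039, 0.131], 0.72, [363.0, 218.0]), ([0.528, 0.204, 0.232], 0.64, [291.0, 199.0])]
top latch_pivot [([0.483, 0.08, 0.111], 0.84, [346.0, 226.0]), ([0.653, 0.341, -0.003], 0.61, [247.0, 177.0])]
top latch_pin [([0.498, 0.034, 0.131], 0.5, [365.0, 218.0])]
top try_square [([0.455, 0.385, -0.003], 0.8, [231.0, 248.0])]
top awl [([0.717, -0.096, 0.003], 0.55, [401.0, 148.0]), ([0.364, 0.194, -0.001], 0.53, [303.0, 279.0])]
top bolt_tin [([0.702, 0.11, 0.002], 0.62, [329.0, 156.0])]
top ball_peen [([0.653, 0.34, -0.005], 0.56, [248.0, 177.0])]
top bolt [([0.716, -0.097, -0.002], 0.5, [401.0, 149.0])]
side jig [([0.534, 0.118, 0.027], 0.
[... 390 characters left out ...]
5, 0.23], 0.9, [293.0, 153.0]), ([0.36, 0.193, 0.001], 0.63, [245.0, 246.0])]
side latch_pivot [([0.488, 0.08, 0.108], 0.7, [307.0, 219.0])]
side latch_pin [([0.53, 0.172, 0.1], 0.7, [301.0, 199.0]), ([0.5, 0.032, 0.132], 0.61, [322.0, 219.0])]
side try_square [([0.458, 0.387, -0.007], 0.9, [243.0, 203.0])]
side awl [([0.361, 0.195, 0.002], 0.51, [246.0, 246.0])]
side bolt_tin [([0.702, 0.104, -0.0], 0.78, [364.0, 219.0]), ([0.361, 0.192, -0.0], 0.56, [246.0, 247.0])]
side ball_peen [([0.655, 0.34, -0.001], 0.69, [305.0, 188.0])]
side bolt [([0.712, -0.094, -0.002], 0.54, [414.0, 254.0])]
1.4 [0.20619432 0.56345796 0.18382326] [ 1.74503377e-01  9.84656575e-01 -1.39573221e-05 -3.75626487e-06]
```

```bash
python3 - <<'E'
from h import *
a=cv2.imread('pics/top0.png')[120:320,180:460]; b=cv2.imread('pics/side0.png')[120:340,200:460]
cv2.imwrite('pics/c0.png',cv2.resize(a,None,fx=2.8,fy=2.8,interpolation=cv2.INTER_CUBIC)); cv2.imwrite('pics/c1.png',cv2.resize(b,None,fx=2.7,fy=2.7,interpolation=cv2.INTER_CUBIC))
E
```

```text
(no output)
```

View pics/c0.png

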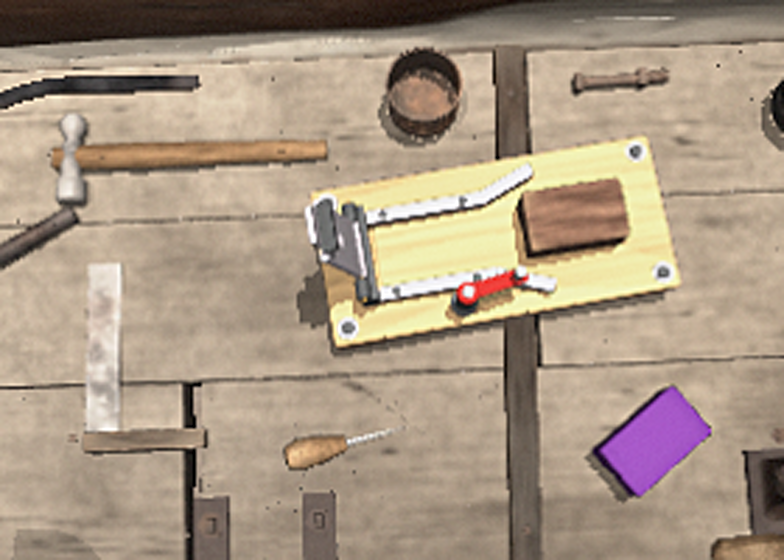

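View pics/c1.png

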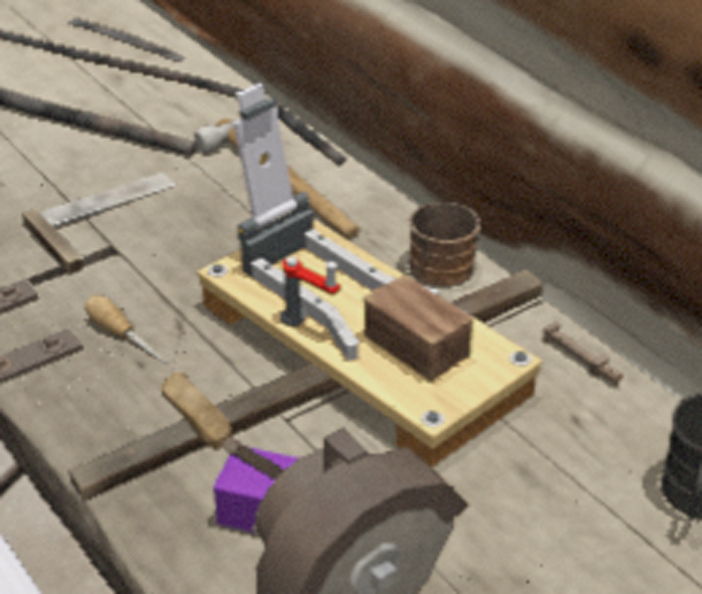

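The block is the red-brown one on the board, at top px (385,197). The only look-alike is the purple block at top px (413,278) on the bench, which I rule out by colour. In the side view the leaf is parked upright at about (293,153), and the red latch pin shows at top px (365,218). Next I fit the poses.

```bash
cat >> h.py <<'E'
def cloud(cam,d):
    c=imaging.calibration(cam); K=np.array([[c['fx'],0,c['cx']],[0,c['fy'],c['cy']],[0,0,1.]])
    v,u=np.mgrid[:400,:640]; s=cv2.undistortPoints(np.stack([u,v],-1).reshape(-1,1,2).astype(float),K,np.array([c['k1'],0,0,0.]))[:,0]
    D=d.reshape(-1,1); P=np.hstack([s*[1,-1]*D,-D]); T=np.linalg.inv(c['world_to_cam'])
    return (P@T[:3,:3].T+T[:3,3]).reshape(400,640,3)
E
python3 - <<'E'
from h import *
from scipy.optimize import least_squares
M=np.array([[0,0],[-65,0],[47,0],[60,0],[-30,56]])/1000
W=np.array([[.5355,.1155],[.5455,.053],[.533,.166],[.531,.1745],[.4855,.080]])
f=lambda p:((np.array([[np.cos(p[2]),-np.sin(p[2])],[np.sin(p[2]),np.cos(p[2])]])@M.T).T+p[:2]-W).ravel()
r=least_squares(f,[.536,.115,1.68]); print('net fit',r.x,np.round(r.fun*1000,1))
for cam in('top','side'):
    z=np.load(f'/tmp/{cam}0.npz'); P=cloud(cam,z['d']); ok=z['d']>0; hsv=cv2.cvtColor(z['p'],cv2.COLOR_RGB2HSV)
    reg=ok&(P[...,0]>.4)&(P[...,0]<.66)&(P[...,1]>-.16)&(P[...,1]<.28)
    b=reg&(abs(P[...,2]-.046)<.008)
    print(cam,'board z',np.median(P[b][:,2]),b.sum(), cv2.minAreaRect(P[b][:,:2].astype(np.float32)) if cam=='top' else '')
    t=reg&(abs(P[...,2]-.096)<.008)&(P[...,1]<.05)&(P[...,0]>.51)
    Q=P[t]; print('block top',t.sum(),np.median(Q[:,2]),cv2.minAreaRect(Q[:,:2].astype(np.float32)),Q[:,:2].mean(0))
    red=reg&((hsv[...,0]<6)|(hsv[...,0]>174))&(hsv[...,1]>180)&(hsv[...,2]>100)
    Q=P[red]; print('red',red.sum(),Q.mean(0),cv2.minAreaRect(Q[:,:2].astype(np.float32)))
    pc=reg&(P[...,2]>.15); Q=P[pc]; print('leaf',len(Q),Q[Q[:,2]>.2].mean(0),Q[Q[:,2]<.19].mean(0))
E
```

```text
net fit [0.53750196 0.11670671 1.68629559] [ 2.   1.2 -0.5 -0.9 -0.9 -2.6 -0.4  1.8 -0.2  0.5]
top board z 0.04607249179315609 4644 ((0.5042179822921753, 0.03892955183982849), (0.24104245007038116, 0.3312239646911621), 7.3277740478515625)
block top 793 0.09525203797401605 ((0.557691752910614, -0.026029087603092194), (0.056023575365543365, 0.09352495521306992), 6.548005104064941) [ 0.55703792 -0.02540696]
red 93 [0.49224746 0.05862271 0.11078268] ((0.49126997590065, 0.05661845952272415), (0.022131260484457016, 0.06079307943582535), 5.572972774505615)
leaf 249 [0.52641117 0.1965623  0.21833559] [0.52173212 0.18610621 0.16483868]
side board z 0.04727864287148842 2734 
block top 593 0.09642310598707093 ((0.5573925971984863, -0.026797350496053696), (0.06099499762058258, 0.0952148362994194), 7.235397815704346) [ 0.55545428 -0.03068513]
red 63 [0.4898304  0.0564313  0.11195362] ((0.4923889935016632, 0.05377307906746864), (0.015353611670434475, 0.059803642332553864), 16.70491600036621)
leaf 453 [0.52628759 0.19586494 0.21696021] [0.52837147 0.18849262 0.17026282]
```

```bash
python3 - <<'E'
from h import *
z=np.load('/tmp/top0.npz'); P=cloud('top',z['d'])
reg=(z['d']>0)&(P[...,0]>.4)&(P[...,0]<.66)&(P[...,1]>-.16)&(P[...,1]<.28)
b=(reg&(P[...,2]>.040)).astype(np.uint8)
b=cv2.morphologyEx(b,cv2.MORPH_OPEN,np.ones((5,5)))
n,l,s,_=cv2.connectedComponentsWithStats(b); k=1+s[1:,4].argmax(); m=(l==k)&(abs(P[...,2]-.046)<.005)
Q=P[m][:,:2].astype(np.float32); r=cv2.minAreaRect(Q); print(r)
for yaw in (1.686,np.pi/2+np.radians(r[2])):
    x=np.array([np.cos(yaw),np.sin(yaw)]); y=np.array([-x[1],x[0]])
    o=np.array(r[0])+.07*x; print('origin',o,yaw)
    for o in (o,np.array([.5375,.1167])):
        J=lambda p:np.round([(np.array(p[:2])-o)@x*1000,(np.array(p[:2])-o)@y*1000],1)
        print(J((.5577,-.0262)),'pin',J((.4995,.033)),'piv',J((.4855,.08)),'edge',J((.529,.2045)))
        print('extents',[np.percentile((Q-o)@a*1000,[.5,99.5]) for a in(x,y)])
E
```

```text
((0.5482549667358398, 0.04435797035694122), (0.15047182142734528, 0.3307556211948395), 7.770081520080566)
origin [0.54020854 0.11389397] 1.686
[-141.2   -1.3] pin [-75.7  49.7] piv [-27.4  58.2] edge [91.3  0.7]
extents [array([-232.4066656,   93.0512203]), array([-74.74543715,  75.90064561])]
[-144.3   -3.6] pin [-78.8  47.4] piv [-30.5  55.9] edge [88.2 -1.6]
extents [array([-235.50544117,   89.95244472]), array([-77.11346846,  73.53261429])]
origin [0.53879109 0.11371527] 1.7064098324686683
[-141.2    0.2] pin [-74.7  49.8] piv [-26.2  57.4] edge [91.3 -2.6]
extents [array([-232.283471  ,   93.53804339]), array([-73.90091342,  74.31631572])]
[-144.3   -0.7] pin [-77.8  49. ] piv [-29.3  56.5] edge [88.1 -3.4]
extents [array([-235.41534981,   90.40616458]), array([-74.77662135,  73.44060779])]
```

{"method": "drive_tool", "body": {"series": [[[0,0,-0.01,0.1366,0.23],[0,0,-0.01,0.1366,0.23],[0,0,-0.01,0.1366,0.23],[0,0,-0.01,0.1366,0.23],[0,0,-0.01,0.1366,0.23],[0,0,-0.01,0.1366,0.23],[0,0,-0.01,0.1366,0.23],[0,0,-0.01,0.1366,0.23],[-0.035,0.0137,0,0,0.23],[-0.035,0.0137,0,0,0.23],[-0.035,0.0137,0,0,0.23],[-0.035,0.0137,0,0,0.23]]]}}

```text
t: 2.6
tcp_pos: [0.2787, 0.4303, 0.2638]
orientation: [0.661, 0.751, 0.0, 0.0]
force: [0.1, -0.3, 0.2]
grip_width: 0.0202
grip_force: 0.0
```

```bash
cat >> h.py <<'E'
O=np.array([.5385,.115,.028]); YAW=1.70
def jig(p):
    d=np.asarray(p)-O; c,s=np.cos(YAW),np.sin(YAW); return np.round(np.array([c*d[0]+s*d[1],-s*d[0]+c*d[1],d[2]])*1000,1)
def st():
    from scipy.spatial.transform import Rotation as R
    s=read_state(); x=R.from_quat(s['orientation']).apply([1,0,0]); f=np.array(s['force'])
    print('t',round(s['t'],2),'jig mm',jig(s['tcp_pos']),'toolx-YAW',round(np.arctan2(x[1],x[0])-YAW,4),'F jig',jig(f/1000+O)/1,'grip',s['grip_width'],np.round(s['q'],2))
E
python3 -c "from h import *; st()"
```

```text
t 2.6 jig mm [346.1 217.  235.8] toolx-YAW -0.0016 F jig [-0.3 -0.   0.2] grip 0.02018673863158246 [ 0.93 -0.11  1.29 -0.    1.96  0.8 ]
```

{"method": "drive_tool", "body": {"series": [[[-0.035,0.0136,0,0,0.23],[-0.035,0.0136,0,0,0.23],[-0.035,0.0136,0,0,0.23],[-0.035,0.0136,0,0,0.23],[-0.035,0.0136,0,0,0.23],[-0.035,0.0136,0,0,0.23],[-0.035,0.0136,0,0,0.23],[-0.035,0.0136,0,0,0.23],[-0.035,0.0136,0,0,0.23],[-0.035,0.0136,0,0,0.23],[-0.035,0.0136,0,0,0.23],[-0.035,0.0136,0,0,0.23]]]}}

```text
t: 3.8
tcp_pos: [0.494, 0.0341, 0.2641]
orientation: [0.661, 0.751, 0.0, 0.0]
force: [0.3, -0.1, 0.2]
grip_width: 0.0202
grip_force: 0.0
```

{"method": "drive_tool", "body": {"series": [[[-0.035,0.0136,0,0,0.23],[-0.035,0.0136,0,0,0.23],[-0.035,0.0136,0,0,0.23],[-0.035,0.0136,0,0,0.23],[0,0,0.02,0,0.23],[0,0,0.03,0,0.23],[0,0,0.03,0,0.23],[0,0,0.03,0,0.23],[0,0,0.03,0,0.23],[0,0,0,0,0.23]]]}}

```text
t: 4.8
tcp_pos: [0.5626, -0.0958, 0.1185]
orientation: [0.661, 0.751, -0.002, -0.004]
force: [-0.1, 0.4, -1.4]
grip_width: 0.0199
grip_force: 0.0
```

```bash
python3 -c "from h import *; st()"
```

```text
t 4.8 jig mm [-212.1    3.2   90.5] toolx-YAW -0.0021 F jig [ 0.4  0.1 -1.4] grip 0.019921229200981185 [-0.23  0.02  1.42 -0.    1.71 -0.36]
```

{"method": "drive_tool", "body": {"series": [[[-0.003,0.004,0.02,0,0.23],[0,0,0.02,0,0.23],[0,0,0.012,0,0.23],[0,0,0,0,0.23],[0.008,0,0,0,0.23],[0.008,0,0,0,0.23],[0.008,0,0,0,0.23],[0.008,0,0,0,0.23],[0.008,0,0,0,0.23],[0.008,0,0,0,0.23],[0.008,0,0,0,0.23],[0,0,0,0,0.23]]]}}

```text
t: 6.0
tcp_pos: [0.5623, -0.0421, 0.0719]
orientation: [0.66, 0.751, 0.0, -0.0]
force: [0.2, -0.7, -0.2]
grip_width: 0.0202
grip_force: 0.0
```

```bash
cat >> h.py <<'E'
def block(n):
    p,d=save('top',n); P=cloud('top',d); hsv=cv2.cvtColor(p,cv2.COLOR_RGB2HSV)
    t=(d>0)&(abs(P[...,2]-.096)<.005)&(abs(P[...,0]-.54)<.07)&(P[...,1]<.15)&(P[...,1]>-.1)&(hsv[...,0]<15)&(hsv[...,1]>70)
    t=cv2.morphologyEx(t.astype(np.uint8),cv2.MORPH_OPEN,np.ones((3,3)))>0
    r=cv2.minAreaRect(P[t][:,:2].astype(np.float32)); print('block',t.sum(),r,jig([*r[0],.096]))
E
python3 -c "from h import *; st(); block('b1')"
```

```text
t 6.0 jig mm [-158.9   -3.4   43.9] toolx-YAW -0.0008 F jig [-0.7 -0.1 -0.2] grip 0.020217440929014747 [-0.14  0.    1.52  0.    1.62 -0.26]
block 417 ((0.556158721446991, -0.006052978336811066), (0.05605310574173927, 0.05344798043370247), 2.6573688983917236) [-122.3   -1.9   68. ]
```

{"method": "drive_tool", "body": {"series": [[[0.007,-0.001,0,0,0.23],[0.007,-0.001,0,0,0.23],[0.007,0,0,0,0.23],[0.007,0,0,0,0.23],[0.007,0,0,0,0.23],[0.007,0,0,0,0.23],[0.007,0,0,0,0.23],[0.007,0,0,0,0.23],[0.007,0,0,0,0.23],[0.007,0,0,0,0.23],[0.007,0,0,0,0.23],[0,0,0,0,0.23]]]}}

```text
t: 7.25
tcp_pos: [0.5506, 0.0338, 0.0719]
orientation: [0.66, 0.751, 0.0, -0.0]
force: [0.4, -0.3, 0.7]
grip_width: 0.0204
grip_force: 0.0
```

```bash
python3 -c "from h import *; st(); block('b2')"
```

```text
t 7.25 jig mm [-82.1  -1.5  43.9] toolx-YAW -0.001 F jig [-0.4 -0.4  0.7] grip 0.0203689027499316 [-0.   -0.03  1.55  0.    1.62 -0.13]
block 315 ((0.5601601004600525, -0.045304350554943085), (0.0559566505253315, 0.050833672285079956), 1.0864479541778564) [-161.8   -0.8   68. ]
```

```bash
python3 - <<'E'
from h import *
a=cv2.imread('pics/b2.png')[150:290,270:450]; b=save('side','s2')[0][:,:,::-1][130:310,240:420]
cv2.imwrite('pics/c2.png',np.hstack([cv2.resize(a,(514,400)),cv2.resize(b,(400,400))])[:, :914][:, :800] if 0 else cv2.resize(np.hstack([cv2.resize(a,(514,400)),cv2.resize(b,(400,400))]),(800,350)))
E
```

```text
(no output)
```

View pics/c2.png

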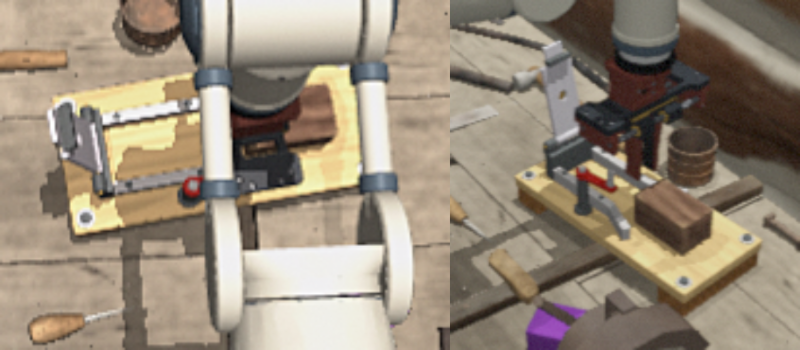

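```bash
python3 - <<'E'
from h import *
st()
s=read_state(); tp=np.array(s['tcp_pos'])
im=cv2.imread('pics/s2.png'); z=np.load('/tmp/s2.npz'); P=cloud('side',z['d'])
a=cv2.resize(im[150:290,270:420],None,fx=4,fy=4,interpolation=cv2.INTER_CUBIC)
def dot(p,c):
    u=(proj('side',p)-[270,150])*4; cv2.circle(a,tuple(int(v) for v in u),4,c,-1); print(c,u/4+[270,150])
dot(tp,(0,255,255)); x=np.array([-.1288,.9917,0]);y=np.array([-.9917,-.1288,0])
dot(tp+.017*y,(0,255,0)); dot(tp-.017*y,(255,255,0))
cv2.imwrite('pics/c3.png',a)
t=(z['d']>0)&(abs(P[...,2]-.096)<.006)&(abs(P[...,0]-.54)<.07)&(P[...,1]<.15)&(P[...,1]>-.1)
Q=P[t]; J=np.array([jig(q) for q in Q]); print(len(J),np.percentile(J,[2,50,98],axis=0))
print([(jig(r['position']),r['conf']) for r in imaging.tip_of('block','side')])
E
```

```text
t 7.35 jig mm [-82.9  -1.5  43.8] toolx-YAW -0.0016 F jig [-0.3  0.1  0.8] grip 0.0199010586582662 [-0.   -0.03  1.55 -0.    1.62 -0.13]
(0, 255, 255) [337.87888975 230.37712746]
(0, 255, 0) [333.16905582 233.14789524]
(255, 255, 0) [342.52222884 227.64471399]
596 [[-188.2   -26.91   62.7 ]
 [-144.7     3.1    68.4 ]
 [ -37.57   58.75   71.8 ]]
[(array([-177. ,  205.9,  -31. ]), 0.91), (array([-138.6,   -2.9,   16.4]), 0.69)]
```

View pics/c3.png

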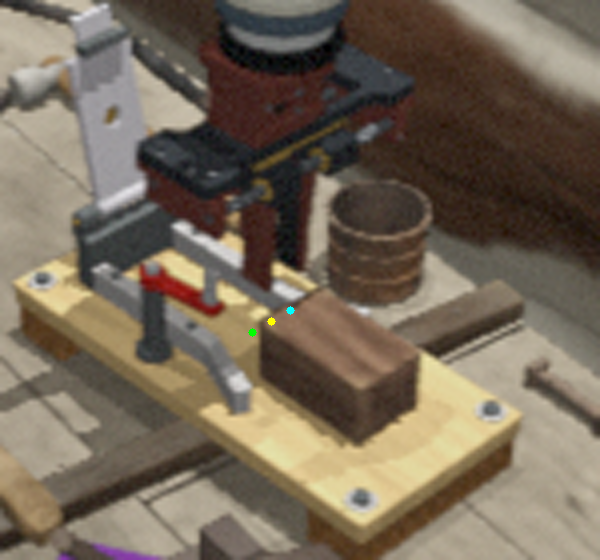

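```bash
python3 - <<'E'
from h import *
z=np.load('/tmp/s2.npz'); P=cloud('side',z['d'])
for (u,v) in [(257,282),(257,270),(257,240),(288,262),(288,250),(293,266),(205,190),(180,215)]:
    U,V=int(270+u/4),int(150+v/4); print((u,v),jig(P[V,U]),z['p'][V,U])
z=np.load('/tmp/b2.npz'); P=cloud('top',z['d'])
m=(z['d']>0)&(P[...,2]>.1)&(P[...,2]<.3)&(abs(P[...,0]-.55)<.12)&(P[...,1]<.12)&(P[...,1]>-.06)
J=np.array([jig(q) for q in P[m]])
h=np.histogram(J[:,2],bins=np.arange(60,290,10)); print(list(zip(h[1],h[0])))
for lo,hi in((120,150),(150,180),(180,210),(210,240)):
    k=J[(J[:,2]>lo)&(J[:,2]<hi)]; print(lo,len(k),np.percentile(k,[2,50,98],axis=0).round() if len(k) else '')
E
```

```text
(257, 282) [-86.1  16.6  88.5] [65 35 29]
(257, 270) [-87.   17.7  98.9] [63 43 26]
(257, 240) [-89.3  20.5 123.2] [65 38 34]
(288, 262) [-85.1 -12.9  88.9] [15 10 14]
(288, 250) [-85.  -12.6  98.4] [27 33 31]
(293, 266) [-89.3 -12.2  88.3] [29 31 29]
(205, 190) [-111.8   85.5  203.7] [33 37 42]
(180, 215) [-82.5  77.6 168.1] [66 30 31]
[(np.int64(60), np.int64(0)), (np.int64(70), np.int64(4)), (np.int64(80), np.int64(47)), (np.int64(90), np.int64(1)), (np.int64(100), np.int64(0)), (np.int64(110), np.int64(0)), (np.int64(120), np.int64(0)), (np.int64(130), np.int64(0)), (np.int64(140), np.int64(0)), (np.int64(150), np.int64(0)), (np.int64(160), np.int64(0)), (np.int64(170), np.int64(2)), (np.int64(180), np.int64(10)), (np.int64(190), np.int64(12)), (np.int64(200), np.int64(475)), (np.int64(210), np.int64(27)), (np.int64(220), np.int64(19)), (np.int64(230), np.int64(18)), (np.int64(240), np.int64(21)), (np.int64(250), np.int64(124)), (np.int64(260), np.int64(30)), (np.int64(270), np.int64(0))]
120 0 
150 2 [[-113.   37.  179.]
 [-113.   41.  179.]
 [-112.   45.  180.]]
180 497 [[-115.   39.  193.]
 [ -86.   68.  206.]
 [ -60.   87.  209.]]
210 62 [[-103.   36.  211.]
 [ -81.   39.  224.]
 [ -62.   40.  240.]]
```

The side view and its depth show the true fingertips at jig z≈87 mm, while the state says 44. So they skimmed about 18 mm above the block and it never moved. The state's z reads about 43 mm too low. I'll back off, lower partway and check the height by camera.

{"method": "drive_tool", "body": {"series": [[[-0.02,0,-0.01,0,0.23],[-0.03,0,0,0,0.23],[-0.03,0,0,0,0.23],[-0.03,0,0,0,0.23],[-0.023,0,0,0,0.23],[0,0,0,0,0.23],[0,0,0.02,0,0.23],[0,0,0.02,0,0.23],[0,0,0,0,0.23],[0,0,0,0,0.23]]]}}

```text
t: 8.4
tcp_pos: [0.5673, -0.0985, 0.0419]
orientation: [0.661, 0.751, -0.0, -0.0]
force: [0.2, 0.0, -0.1]
grip_width: 0.0204
grip_force: 0.0
```

```bash
cat >> h.py <<'E'
def tips(n):
    "jig coords of finger surface points near the reported TCP xy, from the side camera"
    p,d=save('side',n); P=cloud('side',d); t=jig(read_state()['tcp_pos'])
    J=(P-O)@np.array([[np.cos(YAW),-np.sin(YAW),0],[np.sin(YAW),np.cos(YAW),0],[0,0,1]])*1000
    m=(d>0)&(abs(J[...,0]-t[0])<16)&(abs(J[...,1]-t[1])<32)&(J[...,2]>24)&(J[...,2]<200)
    K=J[m]; print('tip z pct',np.percentile(K[:,2],[0,1,3,10]).round(1),len(K)); k=K[K[:,2]<np.percentile(K[:,2],15)]; print('low pts med',np.median(k,0).round(1),'min/max y',k[:,1].min().round(),k[:,1].max().round())
E
python3 -c "from h import *; st(); tips('s3'); block('b3')"
```

```text
t 8.4 jig mm [-215.4   -1.1   13.9] toolx-YAW -0.0017 F jig [-0.  -0.2 -0.1] grip 0.02041171320563202 [-0.23  0.05  1.53  0.    1.57 -0.36]
tip z pct [53.7 55.1 56.9 62. ] 306
low pts med [-219.3   -8.8   60. ] min/max y -17.0 20.0
block 724 ((0.5575482845306396, -0.02521452307701111), (0.05543135106563568, 0.09084098786115646), 6.538346290588379) [-141.5   -0.8   68. ]
```

{"method": "drive_tool", "body": {"series": [[[0,0,0.015,0,0.23],[0,0,0,0,0.23],[0.008,0,0,0,0.23],[0.006,0,0,0,0.23],[0.006,0,0,0,0.23],[0.006,0,0,0,0.23],[0.006,0,0,0,0.23],[0.006,0,0,0,0.23],[0.006,0,0,0,0.23],[0.006,0,0,0,0.23],[0.006,0,0,0,0.23],[0,0,0,0,0.23]]]}}

```text
t: 9.7
tcp_pos: [0.5603, -0.0425, 0.0268]
orientation: [0.66, 0.751, 0.0, -0.0]
force: [-0.1, 0.1, 0.0]
grip_width: 0.0198
grip_force: 0.0
```

```bash
python3 -c "from h import *; st(); tips('s4'); block('b4'); print([(jig(r['position']),r['conf']) for r in imaging.tip_of('block','side')])"
```

```text
t 9.7 jig mm [-159.    -1.3   -1.2] toolx-YAW -0.0011 F jig [0.2 0.1 0. ] grip 0.019829799118122868 [-0.14  0.02  1.59  0.    1.54 -0.26]
tip z pct [24.7 26.4 28.6 42. ] 397
low pts med [-148.6   16.6   39.6] min/max y -25.0 28.0
block 686 ((0.5519289970397949, 0.016180165112018585), (0.05553276091814041, 0.08872401714324951), 6.958067417144775) [-99.7  -0.6  68. ]
[(array([-100.1,   -1.2,   15.5]), 0.8), (array([-179.9,  206. ,  -30.5]), 0.7)]
```

{"method": "drive_tool", "body": {"series": [[[0.006,0,0,0,0.23],[0.007,0,0,0,0.23],[0.007,0,0,0,0.23],[0.007,0,0,0,0.23],[0.007,0,0,0,0.23],[0.007,0,0,0,0.23],[0.007,0,0,0,0.23],[0.007,0,0,0,0.23],[0.007,0,0,0,0.23],[0.007,0,0,0,0.23],[0.007,0,0,0,0.23],[0.005,0,0,0,0.23]]]}}

```text
t: 11.05
tcp_pos: [0.5501, 0.0375, 0.0268]
orientation: [0.661, 0.751, 0.0, -0.0]
force: [0.2, -0.3, 0.1]
grip_width: 0.0202
grip_force: 0.2
```

```bash
python3 -c "from h import *; st(); block('b5'); print([(jig(r['position']),r['conf']) for r in imaging.tip_of('block','side')])"
```

```text
t 11.05 jig mm [-78.3  -1.5  -1.2] toolx-YAW -0.0017 F jig [-0.3 -0.2  0.1] grip 0.020217013622920957 [ 0.01 -0.01  1.62  0.    1.54 -0.12]
block 532 ((0.5399197340011597, 0.10634714365005493), (0.05513009428977966, 0.06655530631542206), 7.380910873413086) [-8.8 -0.3 68. ]
[(array([-100.1,   -1.2,   15.5]), 0.8), (array([-179.9,  206. ,  -30.5]), 0.7)]
```

{"method": "drive_tool", "body": {"series": [[[0.005,0,0,0,0.23],[0.005,0,0,0,0.23],[0.004,0,0,0,0.23],[0.003,0,0,0,0.23],[0.002,0,0,0,0.23],[0.001,0,0,0,0.23]]]}}

```text
t: 11.75
tcp_pos: [0.5477, 0.0569, 0.0269]
orientation: [0.661, 0.751, -0.0, 0.0]
force: [0.2, -0.2, -0.4]
grip_width: 0.0199
grip_force: 0.4
```

{"method": "drive_tool", "body": {"series": [[[0.001,0,0,0,0.23],[0.001,0,0,0,0.23]]]}}

```text
t: 11.95
tcp_pos: [0.5476, 0.0581, 0.0269]
orientation: [0.661, 0.751, -0.0, 0.001]
force: [2.1, -5.4, 0.0]
grip_width: 0.0203
grip_force: 2.5
```

```bash
python3 -c "from h import *; st(); block('b6')"
```

```text
t 11.95 jig mm [-57.6  -1.7  -1.1] toolx-YAW -0.0023 F jig [-5.6 -1.4  0. ] grip 0.020266288034523787 [ 0.04 -0.02  1.62 -0.    1.54 -0.08]
block 399 ((0.5377785563468933, 0.126067653298378), (0.05720485746860504, 0.0482230968773365), 3.007798671722412) [11.1 -0.7 68. ]
```

{"method": "drive_tool", "body": {"series": [[[0.001,0,0,0,0.23],[0.001,0,0,0,0.23],[0,0,0,0,0.23]]]}}

```text
t: 12.3
tcp_pos: [0.5478, 0.058, 0.0271]
orientation: [0.661, 0.75, -0.001, 0.002]
force: [1.9, -9.8, 1.1]
grip_width: 0.0202
grip_force: 4.9
```

{"method": "drive_tool", "body": {"series": [[[-0.004,0,0,0,0.23],[-0.012,0,0,0,0.23],[-0.014,0,0,0,0.23],[0,0,-0.03,0,0.1],[0,0,-0.04,0,0],[0,0,-0.04,0,0],[0,0,-0.04,0,0],[0,0,-0.04,0,0],[0,0,0,0,0],[0,0,0,0,0]]]}}

```text
t: 13.3
tcp_pos: [0.5515, 0.0302, 0.2178]
orientation: [0.661, 0.75, 0.001, 0.001]
force: [-0.7, 0.0, -0.1]
grip_width: 0.0002
grip_force: 0.0
```

```bash
python3 -c "from h import *; st(); block('b7'); print([(jig(r['position']),r['conf']) for r in imaging.tip_of('leaf_edge','top')]); tips('s7')"
```

```text
t 13.3 jig mm [-85.7  -2.  189.8] toolx-YAW -0.0025 F jig [ 0.1  0.6 -0.1] grip 0.00024737982785359486 [-0.01 -0.03  1.29  0.    1.88 -0.13]
block 661 ((0.5394449234008789, 0.10977425426244736), (0.05637732148170471, 0.08266666531562805), 6.658393859863281) [-5.3 -0.3 68. ]
[(array([ 89. ,  -0.9, 204.4]), 0.74)]
tip z pct [30.7 30.8 31.1 32.1] 2
low pts med [-74.8 -32.5  30.7] min/max y -33.0 -33.0
```

{"method": "drive_tool", "body": {"series": [[[0.03,-0.002,0,0,0],[0.04,0,0,0,0],[0.04,0,0,0,0],[0.04,0,0,0,0],[0.04,0,0,0,0],[0.024,0,0,0,0],[0,0,0,0,0],[0,0,0.02,0,0],[0,0,0.02,0,0],[0,0,0.02,0,0],[0,0,0,0,0]]]}}

```text
t: 14.55
tcp_pos: [0.5202, 0.2411, 0.152]
orientation: [0.661, 0.75, -0.004, -0.002]
force: [-0.0, -0.9, -1.1]
grip_width: 0.0003
grip_force: 0.0
```

```bash
python3 - <<'E'
from h import *
st(); p,d=save('side','s8'); P=cloud('side',d)
t=jig(read_state()['tcp_pos']); tp=np.array(read_state()['tcp_pos'])+[0,0,.041]
a=cv2.resize(p[:,:,::-1][70:220,220:370],None,fx=4,fy=4,interpolation=cv2.INTER_CUBIC)
u=(proj('side',tp)-[220,70])*4; cv2.circle(a,tuple(int(v) for v in u),4,(0,255,255),-1); cv2.imwrite('pics/c4.png',a)
E
```

```text
t 14.55 jig mm [127.4   1.9 124. ] toolx-YAW -0.0029 F jig [-0.9  0.2 -1.1] grip 0.00026120663850105015 [ 0.37  0.02  1.36 -0.    1.77  0.25]
```

View pics/c4.png

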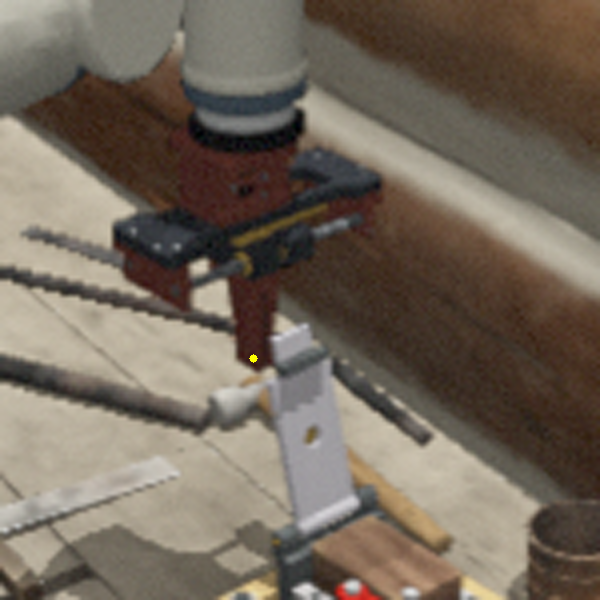

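{"method": "drive_tool", "body": {"series": [[[-0.0065,0.002,0,0,0],[-0.0065,0,0,0,0],[-0.0065,0,0,0,0],[-0.0065,0,0,0,0],[-0.0065,0,0,0,0],[-0.0065,0,0,0,0],[-0.0065,0,0,0,0],[-0.0065,0,0,0,0],[-0.007,0,-0.001,0,0],[-0.007,0,-0.001,0,0],[-0.007,0,-0.001,0,0],[-0.006,0,0,0,0]]]}}

```text
t: 15.8
tcp_pos: [0.5338, 0.1642, 0.1598]
orientation: [0.661, 0.751, -0.0, -0.0]
force: [-0.7, 1.7, -0.9]
grip_width: 0.0006
grip_force: 1.0
```

```bash
python3 - <<'E'
from h import *
st(); save('side','s9'); save('top','t9')
for c in('side','top'): print([(jig(r['position']),round(r['conf'],2)) for r in imaging.tip_of('leaf_edge',c)])
E
```

```text
t 15.8 jig mm [ 49.4  -1.7 131.8] toolx-YAW -0.0022 F jig [ 1.7  0.5 -0.9] grip 0.0006241810762283835 [ 0.24 -0.02  1.39  0.    1.78  0.11]
[(array([ 23.9,  -2.9, 200.3]), 0.73)]
[]
```

{"method": "drive_tool", "body": {"series": [[[-0.007,0,0.002,0,0],[-0.007,0,0.002,0,0],[-0.007,0,0.003,0,0],[-0.006,0,0.003,0,0],[-0.006,0,0.003,0,0],[-0.0055,0,0.004,0,0],[-0.005,0,0.004,0,0],[-0.005,0,0.005,0,0],[-0.0045,0,0.005,0,0],[-0.0045,0,0.005,0,0],[-0.004,0,0.005,0,0],[-0.004,0,0.005,0,0]]]}}

```text
t: 17.2
tcp_pos: [0.542, 0.0997, 0.1132]
orientation: [0.661, 0.751, -0.0, -0.0]
force: [0.8, 1.1, 0.7]
grip_width: 0.0001
grip_force: 0.6
```

```bash
python3 - <<'E'
from h import *
st(); save('side','s10')
for c in('side',): print([(jig(r['position']),round(r['conf'],2)) for r in imaging.tip_of('leaf_edge',c)])
E
```

```text
t 17.2 jig mm [-15.6  -1.5  85.2] toolx-YAW -0.0019 F jig [ 1.  -1.   0.7] grip 9.218277147413285e-05 [ 0.12 -0.04  1.49  0.    1.69 -0.01]
[]
```

{"method": "drive_tool", "body": {"series": [[[-0.003,0,0.005,0,0],[-0.003,0,0.005,0,0],[-0.002,0,0.006,0,0],[-0.002,0,0.005,0,0],[-0.002,0,0.006,0,0],[-0.001,0,0.005,0,0],[-0.001,0,0.005,0,0],[-0.001,0,0.004,0,0],[-0.001,0,0.004,0,0],[0,0,0.002,0,0]]]}}

```text
t: 18.3
tcp_pos: [0.5441, 0.0838, 0.0663]
orientation: [0.661, 0.751, -0.0, -0.0]
force: [0.1, 0.0, 0.9]
grip_width: 0.0007
grip_force: 0.5
```

{"method": "drive_tool", "body": {"series": [[[0,0,0.001,0,0],[0,0,0.001,0,0]]]}}

```text
t: 18.5
tcp_pos: [0.5441, 0.0838, 0.0649]
orientation: [0.661, 0.751, -0.0, 0.0]
force: [-0.9, -1.2, 1.8]
grip_width: 0.0006
grip_force: 0.5
```

```bash
python3 - <<'E'
from h import *
st(); p,_=save('side','s11')
for c in('side',): print([(jig(r['position']),round(r['conf'],2)) for r in imaging.tip_of('leaf_edge',c)])
cv2.imwrite('pics/c5.png',cv2.resize(p[:,:,::-1][130:280,240:390],None,fx=4,fy=4,interpolation=cv2.INTER_CUBIC))
E
```

```text
t 18.5 jig mm [-31.7  -1.6  36.9] toolx-YAW -0.0022 F jig [-1.1  1.   1.8] grip 0.0005582964757607647 [ 0.09 -0.03  1.57 -0.    1.61 -0.04]
[(array([-74.7,  -3.3,  74.8]), 0.91), (array([ 2.7, -2. , 14. ]), 0.56)]
```

View pics/c5.png

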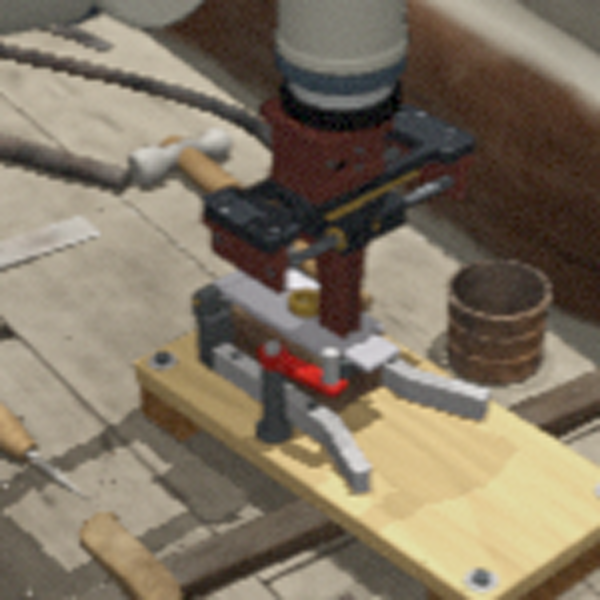

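The leaf is nearly flat: its ledge shows at crop px (370,355) past the block's end, and the net puts the edge at z≈75 mm. I'll keep pressing until the force rises.

{"method": "drive_tool", "body": {"series": [[[0,0,0.001,0,0],[0,0,0.001,0,0],[0,0,0.001,0,0]]]}}

```text
t: 18.9
tcp_pos: [0.5443, 0.0839, 0.0632]
orientation: [0.661, 0.751, 0.0, 0.0]
force: [-3.9, -0.9, 10.5]
grip_width: 0.0005
grip_force: 5.2
```

{"method": "drive_tool", "body": {"series": [[[0,0,0.001,0,0],[0,0,0.001,0,0]]]}}

```text
t: 19.1
tcp_pos: [0.5444, 0.0839, 0.0631]
orientation: [0.661, 0.751, 0.001, 0.001]
force: [-8.4, -0.9, 19.0]
grip_width: 0.0005
grip_force: 9.2
```

{"method": "drive_tool", "body": {"series": [[[0,0,-0.01,0,0],[0,0,-0.025,0,0],[0,0,-0.025,0,0],[-0.02,-0.03,0,0,0],[-0.02,-0.03,0,0,0],[-0.01,-0.022,0,0,0],[0,0,0,0,0],[0,0,0,0,0]]]}}

```text
t: 19.9
tcp_pos: [0.4695, 0.0241, 0.1201]
orientation: [0.661, 0.75, 0.001, 0.0]
force: [0.4, 1.7, -0.3]
grip_width: 0.0003
grip_force: 0.0
```

```bash
python3 - <<'E'
from h import *
st()
for c in('side','top'):
    p,d=save(c,c+'12')
    for l in('latch_pin','leaf_edge','latch_pivot'): print(c,l,[(jig(r['position']),round(r['conf'],2)) for r in imaging.tip_of(l,c)])
E
```

```text
t 19.9 jig mm [-81.3  80.1  92.1] toolx-YAW -0.0026 F jig [ 1.7 -0.6 -0.3] grip 0.00031825307512840307 [-0.02 -0.27  1.68  0.    1.73 -0.15]
side latch_pin [(array([-77.4,  48.2, 105.6]), 0.61)]
side leaf_edge [(array([-77.1,  -3.8,  73.3]), 0.87)]
side latch_pivot [(array([-26.3,  54.6,  83.6]), 0.75)]
top latch_pin [(array([-74.4,  48.8, 103.5]), 0.6), (array([ -26.2, -163.3,  -25.6]), 0.37)]
top leaf_edge [(array([-75.9,   1.3,  74.3]), 0.92)]
top latch_pivot [(array([-28.3,  55.1,  81.8]), 0.96)]
```

{"method": "drive_tool", "body": {"series": [[[-0.017,0.018,0,0,0],[0,0,0,0.15,0],[0,0,0,0.15,0],[0,0,0,0.15,0],[0,0,0,0.15,0],[0,0,0,0.15,0],[0,0,0.02,0,0],[0,0,0.02,0,0],[0,0,0,0,0]]]}}

```text
t: 21.2
tcp_pos: [0.4875, 0.0096, 0.0767]
orientation: [0.89, 0.457, -0.002, -0.001]
force: [0.2, 0.1, -0.6]
grip_width: 0.0005
grip_force: 0.0
```

```bash
python3 - <<'E'
from h import *
st(); p,_=save('side','s13')
cv2.imwrite('pics/c6.png',cv2.resize(p[:,:,::-1][130:280,240:390],None,fx=4,fy=4,interpolation=cv2.INTER_CUBIC))
E
```

```text
t 21.2 jig mm [-98.   64.2  48.7] toolx-YAW -0.7518 F jig [ 0.1 -0.2 -0.6] grip 0.0004710299687100429 [-0.05 -0.2   1.7  -0.    1.65  0.57]
```

View pics/c6.png

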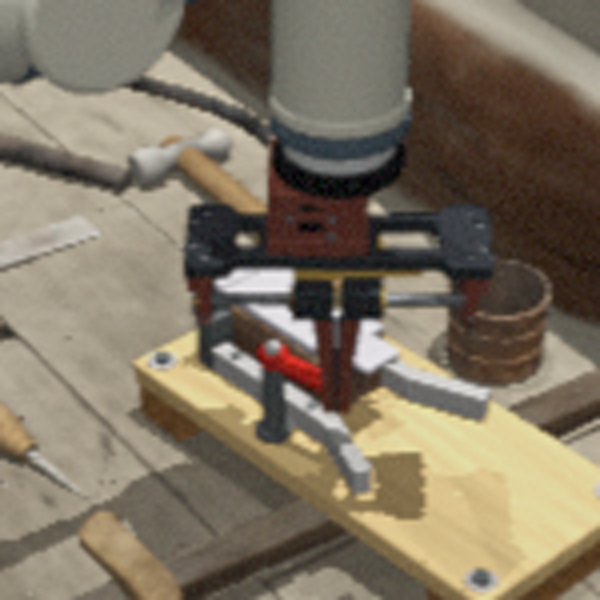

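The closed fingers stand just outside the pin at crop px (335,390), above the arm's level. Now I push along the chord.

{"method": "drive_tool", "body": {"series": [[[0.005,0,-0.002,0,0],[0.0055,0,0,0,0],[0.0055,0,0,0,0],[0.0055,0,0,0,0],[0.0055,0,0,0,0],[0.0055,0,0,0,0],[0.0055,0,0,0,0],[0.0055,0,0,0,0],[0.0055,0,0,0,0],[0.0055,0,0,0,0],[0.005,0,0,0,0],[0,0,0,0,0]]]}}

```text
t: 22.45
tcp_pos: [0.5241, 0.0584, 0.0816]
orientation: [0.89, 0.457, 0.0, -0.0]
force: [0.4, 0.1, -0.4]
grip_width: 0.0003
grip_force: 0.0
```

```bash
python3 - <<'E'
from h import *
st()
for c in('side','top'):
    p,d=save(c,c+'14')
    for l in('latch_pin','leaf_edge'): print(c,l,[(jig(r['position']),round(r['conf'],2)) for r in imaging.tip_of(l,c)])
E
```

```text
t 22.45 jig mm [-54.2  21.5  53.6] toolx-YAW -0.7513 F jig [ 0.1 -0.4 -0.4] grip 0.0003388827876968936 [ 0.05 -0.1   1.6   0.    1.64  0.67]
side latch_pin []
side leaf_edge [(array([-75.9,  -0.4,  70. ]), 0.85)]
top latch_pin []
top leaf_edge []
```

{"method": "drive_tool", "body": {"series": [[[0.003,0,0,0,0],[0.003,0,0,0,0],[0.002,0,0,0,0],[0,0,0,0,0]]]}}

```text
t: 23.15
tcp_pos: [0.5284, 0.0643, 0.0815]
orientation: [0.89, 0.457, -0.0, -0.0]
force: [-2.6, -0.7, -0.1]
grip_width: 0.0006
grip_force: 0.9
```

```bash
python3 - <<'E'
from h import *
st()
p,d=save('side','s15')
cv2.imwrite('pics/c7.png',cv2.resize(p[:,:,::-1][150:270,250:370],None,fx=5,fy=5,interpolation=cv2.INTER_CUBIC))
for c in('side','top'):
    p,d=save(c,c+'15'); P=cloud(c,d); hsv=cv2.cvtColor(p,cv2.COLOR_RGB2HSV)
    m=(d>0)&((hsv[...,0]<6)|(hsv[...,0]>174))&(hsv[...,1]>200)&(hsv[...,2]>110)&(abs(P[...,2]-.11)<.02)&(abs(P[...,0]-.5)<.07)
    J=np.array([jig(q) for q in P[m]]); print(c,len(J),J[J[:,1].argmin()] if len(J) else '',np.median(J,0) if len(J) else '')
E
```

```text
t 23.15 jig mm [-48.9  16.6  53.5] toolx-YAW -0.7518 F jig [-0.4  2.7 -0.1] grip 0.0006040323023471612 [ 0.06 -0.09  1.59 -0.    1.64  0.68]
side 29 [-37.8  23.5  81.6] [-37.3  43.8  84.5]
top 1 [-37.   40.3  81.9] [-37.   40.3  81.9]
```

View pics/c7.png

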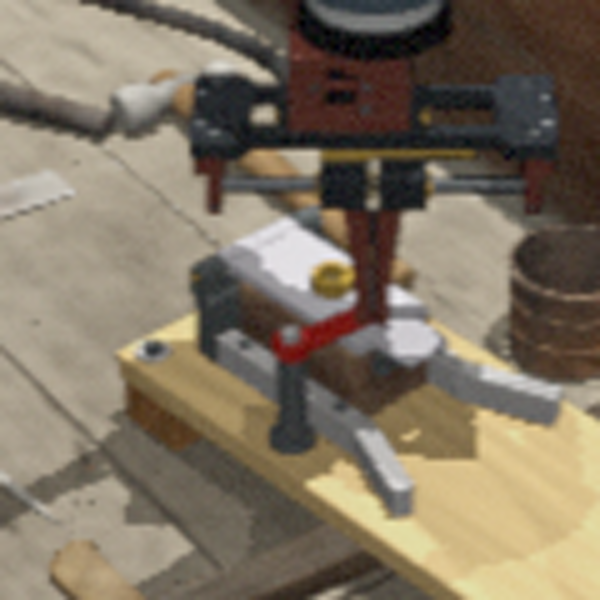

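{"method": "drive_tool", "body": {"series": [[[0.001,0,0,0,0],[0.001,0,0,0,0],[0.001,0,0,0,0]]]}}

```text
t: 23.6
tcp_pos: [0.53, 0.0666, 0.0817]
orientation: [0.89, 0.456, -0.0, -0.0]
force: [-3.5, -0.8, -1.4]
grip_width: 0.0003
grip_force: 1.6
```

{"method": "drive_tool", "body": {"series": [[[-0.01,0,0,0,0],[-0.02,0,0,0,0],[-0.02,0,-0.01,0,0],[0,0,-0.04,0,0],[0,0,-0.04,0,0],[-0.04,0,0,0,0],[-0.04,0,0,0,0],[-0.04,0,0,0,0],[-0.03,0,0,0,0],[0,0,0,0,0],[0,0,0,0,0]]]}}

```text
t: 24.7
tcp_pos: [0.414, -0.0962, 0.1725]
orientation: [0.89, 0.456, 0.001, 0.001]
force: [0.7, -0.5, 0.7]
grip_width: 0.0006
grip_force: 0.0
```

```bash
python3 - <<'E'
from h import *
st()
for c in('side','top'):
    p,d=save(c,c+'16')
    for l in('latch_pin','leaf_edge','latch_pivot','try_square','awl','bolt_tin','ball_peen','bolt'): print(c,l,[(jig(r['position']) if l[0]=='l' else np.round(r['position'],3),round(r['conf'],2)) for r in imaging.tip_of(l,c)[:2]])
a=cv2.resize(p[:,:,::-1][150:270,260:420],None,fx=5,fy=5,interpolation=cv2.INTER_CUBIC); cv2.imwrite('pics/c8.png',a)
E
```

```text
t 24.7 jig mm [-193.4  150.7  144.5] toolx-YAW -0.7538 F jig [-0.6 -0.7  0.7] grip 0.0005831463496407403 [-0.31 -0.39  1.68  0.    1.84  0.32]
side latch_pin [(array([-32. ,   8.5, 103.7]), 0.64)]
side leaf_edge [(array([-76.8,  -3.2,  72.9]), 0.51)]
side latch_pivot [(array([-24.3,  55.5,  85.4]), 0.87), (array([52.3,  1.1, 21.4]), 0.29)]
side try_square [(array([ 0.461,  0.384, -0.004]), 0.6)]
side awl [(array([0.486, 0.083, 0.113]), 0.54), (array([0.36 , 0.194, 0.002]), 0.5)]
side bolt_tin [(array([0.702, 0.106, 0.   ]), 0.91), (array([0.531, 0.166, 0.049]), 0.59)]
side ball_peen [(array([ 0.657,  0.342, -0.004]), 0.86), (array([ 0.458,  0.386, -0.005]), 0.66)]
side bolt [(array([ 0.712, -0.095, -0.   ]), 0.66)]
top latch_pin [(array([-66. ,  -0.3,  19.9]), 0.65), (array([-29. ,  10.6, 106.5]), 0.45)]
top leaf_edge [(array([-74.8,   0.1,  71.1]), 0.63)]
top latch_pivot [(array([ 4.3, -3.7, 19.2]), 0.73), (array([-29.4,  57.8,  83.3]), 0.59)]
top try_square [(array([ 0.456,  0.38 , -0.004]), 0.92)]
top awl [(array([ 0.36 ,  0.193, -0.002]), 0.75)]
top bolt_tin [(array([0.704, 0.109, 0.001]), 0.87)]
top ball_peen [(array([ 0.652,  0.34 , -0.005]), 0.72), (array([0.536, 0.168, 0.047]), 0.61)]
top bolt [(array([ 0.717, -0.095, -0.001]), 0.57)]
```

View pics/c8.png

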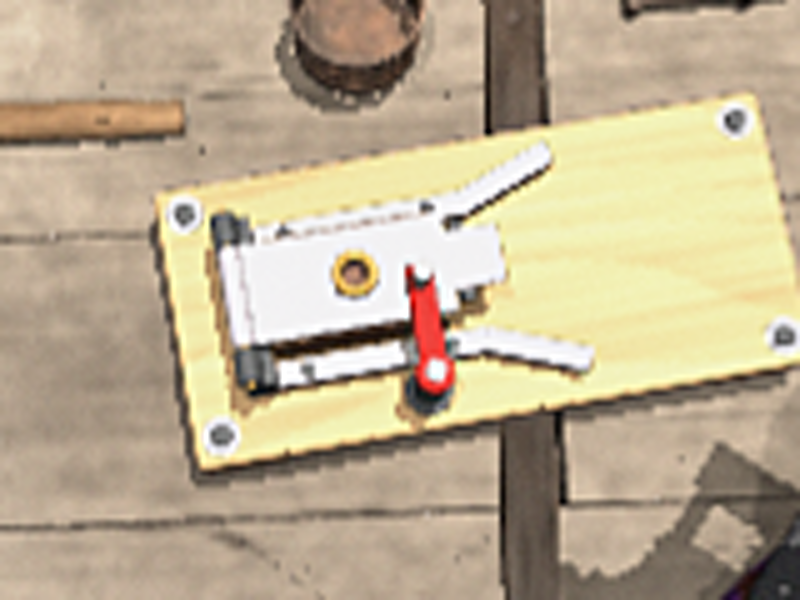

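The top view shows the leaf flat on the block, with the bush at crop px (355,272). The latch lies straight across it, pin (420,272) and pivot (435,370). The bystanders haven't moved, and the arm is clear. Handing in.

```bash
python3 -c "from h import *; print(ctrl.hand_in())"
```

```text
the job is handed in; nothing more can be done
None
```

I handed the job in at about 25 s of the 58 s allowed: the block is home against the end stop, the leaf is flat on it, the latch lies across the leaf, and the listed bystanders are where they were; the hand-in returned no verdict, so this rests on the final pictures and force readings.

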